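Hang the climate logger that has its batteries in

ROBOT

A 6-joint arm with a two-finger parallel gripper is mounted at the origin on the work surface. World frame = base frame: x ahead of the robot, y to its left, z up, the work surface at z = 0. Lengths are in m, angles in rad, forces in N, time in s.
With the tool pointing down it reaches from about 0.225 to 0.725 m from the base axis. Payload 3.1 kg.
Tool frame: the origin (TCP) lies at the very end of the fingers, on their centre line; the grasp point (between the pads) lies 19 mm behind it; z points along the fingers, y is the line along which they close (so a half turn about z gives the same grasp; the last joint's range is limited). The gripper opens to 85 mm and grips with 20 to 120 N. Pads are 22 mm wide; open, the fingers measure 114 mm over their backs; the gripper's body (76 mm by 85 mm) begins 54 mm behind the grasp point. The pads swing forward as they close: fully open they stand 13 mm farther back than shut.
Start: joints at [-1.312, 0.048, 0.099, 1.622, 0, 1.443], TCP at [0.198, -0.486, 0.198] pointing down, gripper open.
Joint ranges: [-2.91, 2.91], [-0.99, 1.94], [-1.21, 1.42], [-2.12, 2.29], [-1.49, 1.47], [-3.14, 3.14]. Speed limits (rad/s): [2.79, 2.79, 3.14, 3.14, 3.14, 3.14].

INTERFACE

Orientations are given as a rotation vector (axis times angle).
In Python, from plant import observe, eyes, job gives the robot as it stands. The module is installed in compiled form; this text tells all that it offers.
- The arm moves only by the tool drive_tool, never from a script. Its argument "motion" is a list of rows, each a list of 3 entries, a list of its own where there are three numbers: the gripper command: -1 is fully open, 1 is shut, values between are in proportion, then the shift along the world's x, y, z in mm, then the turn, a rotation vector about the world's x, y, z in rad. A call has 1 to 5 rows; each row is the pose to reach, as a shift and turn from the pose commanded when the call began; what a row does not reach only later rows make up. A row lasts 1/12 s, in which the tool goes at most 41.7 mm and 7.16 degrees, less where a joint would pass 70% of its speed; a pose out of reach is approached as far as the arm can. A call with a gripper value outside its range is refused whole. The fingers move at their own pace and stop on an object; "force" is the grip in N (left out, the last holds). Time passes only in rows, so rows that repeat a pose let the fingers close. It gives the time, the measured TCP pose, the force, the opening and the grip force at its end, in the units of the state.
- observe(): the state, without advancing time (a new reading comes with each control period).
- eyes.grab_frame(name): name is "side" or "top"; returns a dict with "pixels" (420x560x3 uint8, red, green, blue), "depth" (420x560 float32, m along the optical axis (not along the pixel's ray), 0 where there is no reading), "fovy" (degrees; the focal length in pixels is half the picture's height over the tangent of half this angle, whatever the lens; pixels are square), "cx", "cy" (the principal point, pixels), "pose" (4x4, takes a point from camera to world coordinates). Camera axes: x right, y down, z forward; pixel columns grow to the right and rows downward; lengths in m; the calibration is good to about 2 mm. A picture is of the moment at which its call begins.
- job.sign_off(): hands the job in; it is judged then, once.
The state is a dict: "time": time; "joint_pos": joint angles; "qd": joint speeds; "effort": joint torques, N m; "eef_pos": TCP position; "eef_rot": TCP orientation; "wrist_force": force on the tool from outside, world axes, zero at the start; "moment": the same for the moment, N m; "finger_gap": finger opening in m; "finger_force": force on a finger pad.
Only numpy, scipy, OpenCV 4.12 (cv2) and the standard library are available. Lean on these libraries where they do the work, as an engineer would, in place of code of your own. Each camera call takes 0.05 s, during which the arm holds its last target. There are 200 camera calls.

TASK

Three identical climate loggers stand in the shallow tray, but only one has its batteries in, and you can tell it only by its weight. Hang that one by the keyhole in its back on the screw in the plywood end panel of the picture rack: back to the panel, screw head into the round hole, then draw it down until the screw sits home at the end of the slot, and let go. Let none of them fall over; the other two must end up standing in the tray, and the brush jar, the bottle and the card box stay as they are.

Things in the scene. Friction and masses are not known exactly. Their poses are not given: they have to be found in the camera images.
- log_a (a point): centre (half-way up) of a closed white and grey plastic climate logger, one of three that look alike, standing: 34 deep (x), 60 wide (y), 110 tall (z). z up; +x points out of its back, which has the keyhole, -x out of its front with display and keys. Empty it weighs about 0.15 kg, with batteries about 0.42 kg (either up to 15 % off); the names do not tell which has them.
- log_b (a point): centre (half-way up) of a closed white and grey plastic climate logger, one of three that look alike, standing: 34 deep (x), 60 wide (y), 110 tall (z). z up; +x points out of its back, which has the keyhole, -x out of its front with display and keys. Empty it weighs about 0.15 kg, with batteries about 0.42 kg (either up to 15 % off); the names do not tell which has them.
- log_c (a point): centre (half-way up) of a closed white and grey plastic climate logger, one of three that look alike, standing: 34 deep (x), 60 wide (y), 110 tall (z). z up; +x points out of its back, which has the keyhole, -x out of its front with display and keys. Empty it weighs about 0.15 kg, with batteries about 0.42 kg (either up to 15 % off); the names do not tell which has them.
- key_a (a point): keyhole of that logger: centre of its round hole, on the back face's centre line, 17 in x and 17 in z from the logger's centre; same axes. The hole is 17 in diameter and runs up into a slot 8 wide; a 6 mm shank comes to rest at the slot's end with its axis 15 above this point. The wall is 3 thick with a hollow 10 deep behind it.
- key_b (a point): keyhole of that logger: centre of its round hole, on the back face's centre line, 17 in x and 17 in z from the logger's centre; same axes. The hole is 17 in diameter and runs up into a slot 8 wide; a 6 mm shank comes to rest at the slot's end with its axis 15 above this point. The wall is 3 thick with a hollow 10 deep behind it.
- key_c (a point): keyhole of that logger: centre of its round hole, on the back face's centre line, 17 in x and 17 in z from the logger's centre; same axes. The hole is 17 in diameter and runs up into a slot 8 wide; a 6 mm shank comes to rest at the slot's end with its axis 15 above this point. The wall is 3 thick with a hollow 10 deep behind it.
- screw: steel pan-head screw in the panel's front face; its place along the panel and its height vary. Origin on its axis at the panel's surface; +x points into the panel, -x out of it, y along the panel, z up (a hung logger has these same axes). The 6 mm shank shows for 5.5, then the head, 12 in diameter, 4.5 thick: 10 proud in all.
- rack: low plywood picture rack, fixed to the table. Its upright end panel is 340 long (y), 12 thick, 160 tall; behind it the rack, 162 deep in all, holds small framed boards, all lower than the panel. Origin on the table at the middle of the panel's front face; +x points into the rack, -x out of the panel; same yaw as the screw.
- tray: shallow red tray with a white liner, fixed to the table: 290 (x) by 190 (y), walls 6 thick and 35 tall; the liner, on which the loggers stand, is 10 above the table. Origin on the table under its centre. The loggers stand in a row along x, about 85 apart, backs roughly towards the tray's +x.
- jar_mid (a point): bystander: white brush jar, 72 in diameter and 90 tall, with paint brushes standing in it that reach 215 above the table and lean out up to 60 from its axis. Point on its axis, 45 above its underside.
- bottle_mid (a point): bystander: closed brown glass bottle, 56 in diameter, 150 tall. Point on its axis, half-way up.
- cardbox_mid (a point): bystander: closed card box, 109 by 79, 43 tall. Point at its centre.
Not all that is in view belongs to the job. Leave any green or turquoise look-alike of the part that bears log_c alone. What is shaped like the part that bears log_a but blue is not meant.

How it is judged:
On the way, in this order (a step that is already met when the one before it is completed fails the run):
1. a logger has been lifted clear of the tray's floor (height (world z) of any of log_a, log_b, log_c above 0.075 m), for 0.1 s.
2. a logger's back is against the panel with the screw head in the round hole of its keyhole (((x of log_a in the frame of screw between -0.0215 and -0.0145 m and y of log_a in the frame of screw between -0.006 and 0.006 m and z of log_a in the frame of screw between -0.023 and -0.011 m) or (x of log_b in the frame of screw between -0.0215 and -0.0145 m and y of log_b in the frame of screw between -0.006 and 0.006 m and z of log_b in the frame of screw between -0.023 and -0.011 m) or (x of log_c in the frame of screw between -0.0215 and -0.0145 m and y of log_c in the frame of screw between -0.006 and 0.006 m and z of log_c in the frame of screw between -0.023 and -0.011 m))), for 0.05 s.
At the end, for the whole second after the job is handed in: A logger hangs upright on the screw (back within 4.5 mm of the panel, screw within 3.5 mm of the slot's end, 4 mm sideways, 0.09 rad) and loads it with over 2.5 N, so it is the one with batteries; the other two stand upright on the tray's liner (0.15 rad); nothing is held (((x of log_a in the frame of screw between -0.0215 and -0.0145 m and y of log_a in the frame of screw between -0.004 and 0.004 m and z of log_a in the frame of screw between -0.0355 and -0.0285 m and angle between log_a's own z axis and vertical below 0.09 rad and angle between the x axis of log_a and the x axis of screw, either way round below 0.1 rad and x of log_b in the frame of tray between -0.14 and 0.14 m and y of log_b in the frame of tray between -0.09 and 0.09 m and height (world z) of log_b between 0.055 and 0.075 m and angle between each of log_b, log_c's own z axis and vertical below 0.15 rad and x of log_c in the frame of tray between -0.14 and 0.14 m and y of log_c in the frame of tray between -0.09 and 0.09 m and height (world z) of log_c between 0.055 and 0.075 m) or (x of log_b in the frame of screw between -0.0215 and -0.0145 m and y of log_b in the frame of screw between -0.004 and 0.004 m and z of log_b in the frame of screw between -0.0355 and -0.0285 m and angle between log_b's own z axis and vertical below 0.09 rad and angle between the x axis of log_b and the x axis of screw, either way round below 0.1 rad and x of log_a in the frame of tray between -0.14 and 0.14 m and y of log_a in the frame of tray between -0.09 and 0.09 m and height (world z) of log_a between 0.055 and 0.075 m and angle between each of log_a, log_c's own z axis and vertical below 0.15 rad and x of log_c in the frame of tray between -0.14 and 0.14 m and y of log_c in the frame of tray between -0.09 and 0.09 m and height (world z) of log_c between 0.055 and 0.075 m) or (x of log_c in the frame of screw between -0.0215 and -0.0145 m and y of log_c in the frame of screw between -0.004 and 0.004 m and z of log_c in the frame of screw between -0.0355 and -0.0285 m and angle between log_c's own z axis and vertical below 0.09 rad and angle between the x axis of log_c and the x axis of screw, either way round below 0.1 rad and x of log_a in the frame of tray between -0.14 and 0.14 m and y of log_a in the frame of tray between -0.09 and 0.09 m and height (world z) of log_a between 0.055 and 0.075 m and angle between each of log_a, log_b's own z axis and vertical below 0.15 rad and x of log_b in the frame of tray between -0.14 and 0.14 m and y of log_b in the frame of tray between -0.09 and 0.09 m and height (world z) of log_b between 0.055 and 0.075 m)) and contact force between screw and anything else above 2.5 N); the robot touches nothing.
It fails at once if the brush jar, the bottle or the card box is pushed more than 25 mm or tipped (distance of any of jar_mid, bottle_mid, cardbox_mid from where it was at the start of the episode above 0.025 m or angle between any of jar_mid, bottle_mid, cardbox_mid's own z axis and vertical above 0.35 rad).
It fails at once if a logger falls over (angle between any of log_a, log_b, log_c's own z axis and vertical above 1 rad).
It also fails if it takes over 64 s, if anything falls off the work surface, if the arm or the gripper's body presses on something with over 40 N, if the wrist force passes 120 N, or if a joint passes its speed limit or range.

## Working session

There is one attempt and no reset: what is moved stays moved. The work goes in short steps, Python scripts to look and compute and a tool call to move; the robot and the scene stay as the last step left them, time stands still between calls to the robot, and variables do not carry over. Pictures are saved under pics/ and viewed, at most 10 in all, crops included, and the job is handed in when it is done.

Besides the shell and the picture viewer there is one more tool, called after ">>>" by a JSON object that holds its "fn" and its "kwargs", one argument or row to a line. drive_tool: Moves the arm, as the interface text tells. Its arguments: {"type":"object","properties":{"motion":{"type":"array"},"force":{"type":"number"}},"required":["motion"]}

```bash
mkdir -p pics && cat > h.py <<'E'
import numpy as np, cv2
from plant import observe, eyes, job
def grab(n):
    f=eyes.grab_frame(n); np.savez(f'{n}.npz',**{k:f[k] for k in f}); return f
def save(f,name,crop=None,s=1):
    im=f['pixels'][:,:,::-1]
    if crop: x0,y0,x1,y1=crop; im=im[y0:y1,x0:x1]
    cv2.imwrite('pics/'+name,cv2.resize(im,None,fx=s,fy=s,interpolation=cv2.INTER_CUBIC))
def cloud(f):
    d=f['depth']; h,w=d.shape; F=h/2/np.tan(np.radians(f['fovy'])/2)
    v,u=np.mgrid[:h,:w]; P=np.stack([(u-f['cx'])/F*d,(v-f['cy'])/F*d,d],-1)
    T=f['pose']; W=P@T[:3,:3].T+T[:3,3]; W[d==0]=np.nan; return W
E
python3 - <<'E'
from h import *
for n in ('side','top'):
    f=grab(n); save(f,n+'0.png',s=1.4); print(n,f['fovy'],f['cx'],f['cy'],f['pose'].round(3).tolist())
o=observe(); print({k:np.round(v,3).tolist() for k,v in o.items()})
E
```

```text
side 52.411350814334554 279.13496898148117 205.3627486668162 [[-0.783, -0.384, 0.489, 0.041], [-0.622, 0.501, -0.602, 0.655], [-0.014, -0.775, -0.631, 0.814], [0.0, 0.0, 0.0, 1.0]]
top 42.511926799656706 281.8338451004912 205.40270911685843 [[0.023, -0.981, 0.19, 0.367], [-1.0, -0.022, 0.006, -0.019], [-0.002, -0.19, -0.982, 1.22], [0.0, 0.0, 0.0, 1.0]]
{'time': 0.1, 'joint_pos': [-1.312, 0.049, 0.098, 1.622, 0.0, 1.443], 'qd': [0.0, -0.001, 0.003, -0.0, 0.001, -0.001], 'effort': [0.002, -33.985, 32.094, 0.016, -0.0, 0.0], 'eef_pos': [0.198, -0.486, 0.197], 'eef_rot': [-3.081, -0.603, 0.0], 'wrist_force': [0.981, 0.267, -1.203], 'moment': [-0.017, -0.017, 0.027], 'finger_force': 0.0, 'finger_gap': 0.086}
```

View pics/side0.png

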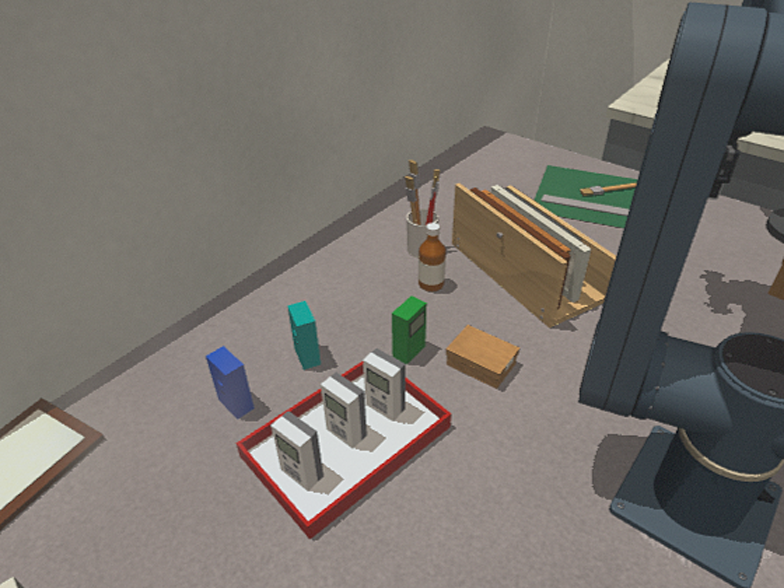

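View pics/top0.png

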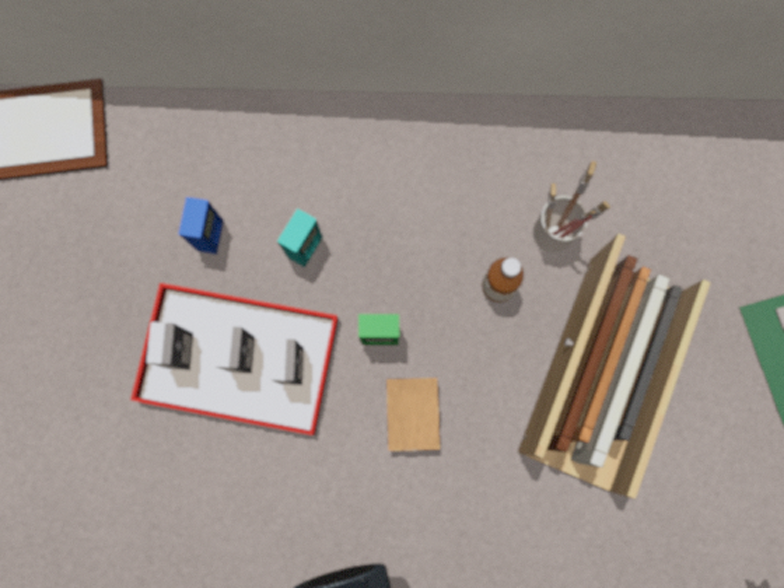

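The side view (scaled 1.4×) shows three white loggers in the red tray at (297,450), (345,410) and (385,385). The look-alikes are blue (230,380), teal (304,335) and green (409,328). The screw is on the panel at (500,236). In the top view the loggers are at (172,345), (240,350) and (292,362), and the screw is at (570,343). I choose the white ones.

```bash
cat > m.py <<'E'
from h import *
for n in ('side','top'):
    f=dict(np.load(n+'.npz')); W=cloud(f); h=cv2.cvtColor(f['pixels'],cv2.COLOR_RGB2HSV)
    H,S,V=h[...,0].astype(int),h[...,1].astype(int),h[...,2].astype(int); z=W[...,2]
    red=((H<6)|(H>174))&(S>150)&(V>80)&(z>.028)&(z<.045)&(W[...,1]>.05)
    p=W[red]; r=cv2.minAreaRect((p[:,:2]*1000).astype(np.float32)); print(n,'tray',np.round(r[0],1),np.round(r[1],1),r[2], np.nanmedian(p[:,2]))
    m=((S<60)&(z>.114)&(z<.127)&(W[...,1]>.05)&(W[...,1]<.5)&(W[...,0]<.5)).astype(np.uint8)
    k,l,st,_=cv2.connectedComponentsWithStats(m)
    for i in range(1,k):
        if st[i,4]>40:
            p=W[l==i]; r=cv2.minAreaRect((p[:,:2]*1000).astype(np.float32)); c=(p[:,:2].min(0)+p[:,:2].max(0))/2
            print(' log',st[i,:5],np.round(p.mean(0),4),'rect',np.round(r[0],1),np.round(r[1],1),round(r[2],1), 'ztop',np.round(np.percentile(p[:,2],[5,50,95]),4))
    # panel
    b=(W[...,1]<-.15)&(W[...,1]>-.45)&(z>.15)&(z<.17)&(W[...,0]>.1)&(W[...,0]<.6)&(S>70)
    p=W[b]; print(' rim',len(p),p.min(0).round(3) if len(p) else '',p.max(0).round(3) if len(p) else '')
    if len(p): r=cv2.minAreaRect((p[:,:2]*1000).astype(np.float32)); print(np.round(r[0],1),np.round(r[1],1),r[2])
    # front face points: fit plane
    b=(z>.02)&(z<.15)&(W[...,0]>.1)&(W[...,0]<.6)&(W[...,1]<-.1)&(W[...,1]>-.4)&(S>60)&(H>8)&(H<25)
    p=W[b]
    if len(p)>200:
        rng=np.random.default_rng(0);best=0
        for _ in range(300):
            a=p[rng.choice(len(p),3,False)]; nn=np.cross(a[1]-a[0],a[2]-a[0]); nn/=np.linalg.norm(nn)+1e-9
            if abs(nn[2])>.15: continue
            q=abs((p-a[0])@nn)<.002
            if q.sum()>best: best=q.sum(); Q=p[q]
        c=Q.mean(0); nn=np.linalg.svd(Q-c,full_matrices=False)[2][2]; nn*=np.sign(nn[1]); 
        print(' plane',best,len(p),c.round(4),nn.round(4),'yaw of -n',np.arctan2(-nn[1],-nn[0]))
        d=(W-c)@nn; b=(d>.004)&(d<.014)&(z>.05)&(z<.155)&(abs(W[...,0]-c[0])<.15)
        k,l,st,ce=cv2.connectedComponentsWithStats(b.astype(np.uint8))
        for i in range(1,k):
            if st[i,4]>4: print('  proud',st[i],W[l==i].mean(0).round(4),d[l==i].mean().round(4),d[l==i].max().round(4))
E
python3 m.py
python3 - <<'E'
from h import *
f=dict(np.load('side.npz')); a=f['pixels']
c1=cv2.resize(a[255:355,185:305],None,fx=5,fy=5,interpolation=3)
c2=cv2.resize(a[150:190,335:383],None,fx=6,fy=6,interpolation=3)
t=dict(np.load('top.npz'))['pixels']; c3=cv2.resize(t[215:285,95:225],None,fx=2.2,fy=2.2)
c4=cv2.resize(t[235:255,395:420],None,fx=8,fy=8,interpolation=3)
o=np.zeros((600,800,3),np.uint8); c1=c1[:500,:500]
o[:500,:500]=c1; o[:240,505:793]=c2; o[245:245+c3.shape[0],505:505+c3.shape[1]]=c3; o[410:570,505:705]=c4
cv2.imwrite('pics/crop1.png',o[:,:,::-1])
E
```

```text
side tray [480.  237.5] [290.8 193. ] 80.644287109375 0.036065824145323666
 log [260 249  30  23 362] [0.4677 0.1509 0.1207] rect [468.8 148.8] [38.7 62. ] 89.4 ztop [0.1161 0.121  0.1231]
 log [235 270  26  21 300] [0.4762 0.2315 0.1206] rect [477.8 230.6] [36.7 43.9] 89.7 ztop [0.1162 0.1209 0.1234]
 log [201 299  26  22 334] [0.4781 0.3303 0.1207] rect [479.2 329.3] [35.1 40.5] 89.8 ztop [0.1161 0.121  0.1232]
 log [491 332  30  21  93] [0.0031 0.0584 0.1203] rect [ 3.4 57.4] [ 9.3 54.5] 85.5 ztop [0.1144 0.1202 0.1265]
 rim 759 [ 0.34 -0.35  0.15] [ 0.599 -0.208  0.165]
[ 469.4 -280.4] [ 44.9 290.2] 68.4968032836914
 plane 2120 3771 [ 0.459  -0.2555  0.0869] [0.3672 0.9302 0.0023] yaw of -n -1.9467476923181293
  proud [355 166   4   4  12] [ 0.5038 -0.2636  0.1287] 0.009 0.012
top tray [479.8 237.4] [288.5 188.1] 80.75675964355469 0.03407354382054395
 log [105 240  19  20 332] [0.4799 0.3293 0.1193] rect [480.5 330. ] [38.8 36.5] 0.9 ztop [0.116  0.1193 0.1226]
 log [153 241  19  22 357] [0.4784 0.2303 0.1195] rect [478.3 230.7] [34.9 42.3] 88.2 ztop [0.1161 0.1194 0.1233]
 log [193 242  18  30 498] [0.4699 0.1494 0.1195] rect [470.3 149.9] [59.2 34.7] 0.4 ztop [0.1161 0.1195 0.1228]
 rim 1298 [ 0.341 -0.35   0.15 ] [ 0.6   -0.21   0.166]
[ 471. -280.] [ 42. 288.] 68.47403717041016
 plane 1288 5870 [ 0.4686 -0.2573  0.0889] [ 3.657e-01  9.307e-01 -2.000e-04] yaw of -n -1.9451692929942346
  proud [403 241   4   6  17] [ 0.5047 -0.2631  0.1292] 0.0078 0.0103
```

View pics/crop1.png

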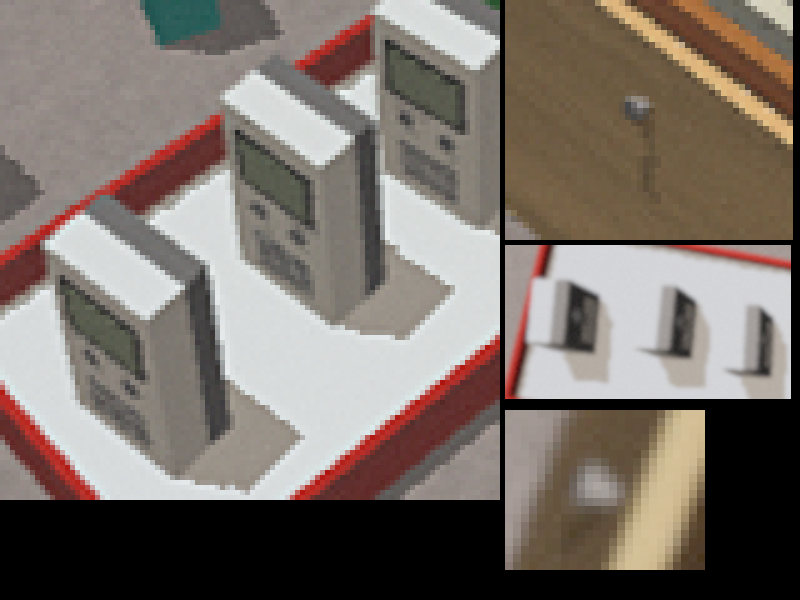

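```bash
cat > l.py <<'E'
from h import *
from scipy.optimize import minimize
def logs(fresh=True,zt=.120,cs=((.49,.33),(.49,.231),(.472,.15)),names=('side','top')):
    out={}
    for n in names:
        f=grab(n) if fresh else dict(np.load(n+'.npz')); W=cloud(f)
        for i,c in enumerate(cs):
            b=(abs(W[...,2]-zt)<.004)&(np.hypot(W[...,0]-c[0],W[...,1]-c[1])<.06)
            p=W[b]; q=p[:,:2]
            def cost(a,yaw):
                pass
            r=cv2.minAreaRect((q*1000).astype(np.float32))
            # area-free fit: soft cost outside rect 34x60 centred (logger x at yaw)
            def cost(a):
                d=q-a[:2]; c_,s_=np.cos(a[2]),np.sin(a[2]); u=d@[c_,s_]; v=d@[-s_,c_]
                return np.sum(np.maximum(abs(u)-.017,0)**2*1e6+np.maximum(abs(v)-.030,0)**2*1e6)/len(q)*10+1e-6
            best=min((minimize(cost,[*q.mean(0),y0],method='Nelder-Mead',options=dict(initial_simplex=np.array([[*q.mean(0),y0],[q[:,0].mean()+.01,q[:,1].mean(),y0],[q[:,0].mean(),q[:,1].mean()+.01,y0],[*q.mean(0),y0+.15]]),xatol=1e-5,fatol=1e-7,maxiter=2000)) for y0 in (-1.9,-1.7,-1.5,-1.3)),key=lambda r:r.fun)
            print(n,i,len(q),'mean',p.mean(0).round(4),'fit',best.x.round(4),round(best.fun,4),'rect',np.round(r[0],1),np.round(r[1],1),round(r[2],1))
if __name__=='__main__': logs(False)
E
python3 l.py
```

```text
side 0 457 mean [0.4883 0.3299 0.121 ] fit [ 0.4896  0.3291 -1.5764] 0.0668 rect [489.7 329.3] [35.1 61.4] 89.8
side 1 381 mean [0.4848 0.2305 0.1209] fit [ 0.4865  0.2298 -1.5981] 0.1758 rect [486.6 229.7] [35.8 61.2] 88.7
side 2 344 mean [0.4682 0.1503 0.121 ] fit [ 0.4697  0.1492 -1.5662] 1.0165 rect [469.7 148.8] [38.7 63.7] 89.4
top 0 482 mean [0.4906 0.3293 0.1195] fit [ 0.491   0.3292 -1.5888] 0.044 rect [491.1 329.3] [35.4 60.2] 89.3
top 1 464 mean [0.4872 0.2304 0.1196] fit [ 0.4876  0.2303 -1.619 ] 0.0311 rect [487.7 230.3] [35.2 60.4] 86.7
top 2 476 mean [0.4701 0.1495 0.1196] fit [ 0.4706  0.1497 -1.5621] 0.0062 rect [470.6 149.9] [59.9 34.7] 0.4
```

>>> {"fn": "drive_tool", "kwargs": {
  "motion": [
    [-1, [80, 187, 17], [0, 0, 0.35]],
    [-1, [80, 187, 17], [0, 0, 0.35]],
    [-1, [80, 187, 17], [0, 0, 0.35]],
    [-1, [80, 187, 17], [0, 0, 0.35]],
    [-1, [80, 187, 17], [0, 0, 0.35]]
  ],
  "force": 40
}}

```text
time: 0.52
eef_pos: [0.2782, -0.2969, 0.2142]
eef_rot: [-2.93, -1.13, -0.0]
wrist_force: [0.7, -0.3, 0.2]
finger_gap: 0.0853
finger_force: 0.0
```

>>> {"fn": "drive_tool", "kwargs": {
  "motion": [
    [-1, [80, 187, 17], [0, 0, 0.35]],
    [-1, [80, 187, 17], [0, 0, 0.35]],
    [-1, [80, 187, 17], [0, 0, 0.35]],
    [-1, [80, 187, 17], [0, 0, 0.35]],
    [-1, [80, 187, 17], [0, 0, 0.35]]
  ]
}}

```text
time: 0.93
eef_pos: [0.3582, -0.1099, 0.2316]
eef_rot: [-2.689, -1.625, -0.001]
wrist_force: [0.5, -0.3, -0.6]
finger_gap: 0.0854
finger_force: 0.0
```

>>> {"fn": "drive_tool", "kwargs": {
  "motion": [
    [-1, [80, 187, 0], [0, 0, 0.35]],
    [-1, [80, 187, 0], [0, 0, 0.35]],
    [-1, [80, 187, 0], [0, 0, 0.35]],
    [-1, [80, 187, 0], [0, 0, 0.35]],
    [-1, [80, 187, 0], [0, 0, 0.35]]
  ]
}}

```text
time: 1.35
eef_pos: [0.4382, 0.0775, 0.2312]
eef_rot: [-2.363, -2.069, 0.0]
wrist_force: [0.5, -0.8, 0.1]
finger_gap: 0.0853
finger_force: 0.0
```

```bash
cat > s.py <<'E'
from h import *
from scipy.spatial.transform import Rotation as R
o=observe(); r=R.from_rotvec(o['eef_rot']).as_matrix()
print(round(o['time'],2),'tcp',np.round(o['eef_pos'],4),'yangle',np.arctan2(r[1,1],r[0,1]).round(4),'z',r[:,2].round(3),'F',np.round(o['wrist_force'],2),'M',np.round(o['moment'],3),'gap',np.round(o['finger_gap'],4),o['finger_force'],'q',np.round(o['joint_pos'],2),'tau',np.round(o['effort'],2))
E
python3 s.py; python3 - <<'E'
# screw: fit head centre by matching mask-mean of model-visible head surface in both views
from h import *
n=np.array([.3665,.9304,0]); t=np.array([n[1],-n[0],0]); z=np.array([0,0,1.])
for nm,px in (('side',(355,166,4,4)),('top',(403,241,4,6))):
    f=dict(np.load(nm+'.npz')); F=210/np.tan(np.radians(f['fovy'])/2); T=np.linalg.inv(f['pose']); I=f['pixels']
    a=np.arange(0,2*np.pi,.05); pts=[]
    W=cloud(f); u0,v0=px[0]-4,px[1]-4
    pl=np.array([.4638,-.2564]); # plane pt
    sub=W[v0:v0+14,u0:u0+14]; d=(sub[...,:2]-pl)@n[:2]
    print(nm); print((d*1000).round(0).astype(int)); print(I[v0:v0+14,u0:u0+14].max(2).astype(int)-I[v0:v0+14,u0:u0+14].min(2)); 
    for c in ([.5012,-.271,.127],[.5012,-.271,.129]):
        c=np.array(c)
        P=np.array([c+.0055*n*1+k*n+6e-3*(np.cos(x)*t+np.sin(x)*z) for k in (0,.0045) for x in a])
        C=P@T[:3,:3].T+T[:3,3]; u=C[:,0]/C[:,2]*F+f['cx']; v=C[:,1]/C[:,2]*F+f['cy']
        print(u0,v0,'model bbox u',u.min().round(1),u.max().round(1),'v',v.min().round(1),v.max().round(1))
E
```

```text
1.35 tcp [0.4382 0.0775 0.2312] yangle -0.1325 z [-0.  0. -1.] F [ 0.47 -0.75  0.08] M [-0.077 -0.028 -0.006] gap 0.0853 0.0 q [ 0.02 -0.15 -0.02  1.7   0.    1.73] tau [ -2.15 -28.91  30.09   0.4    0.21  -0.58]
side
[[                  -1                    0                    0
                    -2                    0                    0
                    -2                   -1                    0
                    -2                   -1                   -1
                    -2                    0]
 [                  -3                   -1                    0
                     0                   -1                   -2
                    -1                   -3                   -3
                     0                    0                   -3
                    -1                   -3]
 [                  -1                   -2                    0
                    -1                    1 -9223372036854775808
                    -2                   -1                   -1
                    -2                   -2                   -1
            
[... 8474 characters left out ...]
 39]
 [15 18 23 34 39 43 40 37 43 37 41 39 37 42]
 [15 23 30 36 42 37 34 36 37 38 39 38 39 44]
 [17 23 34 39 38 30 22 23 28 38 38 35 38 47]
 [18 23 36 41 30 17 13 14 19 28 35 39 39 50]
 [21 29 36 37 22 13  8 12 15 21 30 34 44 53]
 [24 32 41 35 16 10  8 11 13 12 23 34 47 56]
 [29 38 39 32 18 10 10 13 10 14 20 37 51 56]
 [31 38 41 35 24 14 14 15 16 18 28 45 55 57]
 [35 38 42 36 31 25 24 24 26 27 37 51 58 60]
 [39 40 39 39 35 34 31 35 32 37 46 53 57 59]
 [36 39 40 36 37 37 36 36 35 39 48 55 57 59]
 [39 41 37 38 39 32 36 37 37 39 51 56 58 58]]
399 237 model bbox u 402.4 407.0 v 241.1 247.4
399 237 model bbox u 402.7 407.2 v 240.9 247.3<stdin>:10: RuntimeWarning: invalid value encountered in cast
```

>>> {"fn": "drive_tool", "kwargs": {
  "motion": [
    [-1, [32, 72, -30], [0, 0, 0.14]],
    [-1, [32, 72, -30], [0, 0, 0.14]],
    [-1, [32, 72, -70], [0, 0, 0.14]],
    [-1, [32, 72, -100], [0, 0, 0.14]],
    [-1, [32, 72, -100], [0, 0, 0.14]]
  ]
}}

```text
time: 1.77
eef_pos: [0.4628, 0.1465, 0.1218]
eef_rot: [-2.205, -2.223, 0.024]
wrist_force: [-1.4, -0.8, -2.2]
finger_gap: 0.0852
finger_force: 0.0
```

>>> {"fn": "drive_tool", "kwargs": {
  "motion": [
    [-1, [0, 0, -30], [0, 0, 0]],
    [-1, [0, 0, -58], [0, 0, 0]],
    [-1, [0, 0, -58], [0, 0, 0]],
    [0, [0, 0, -58], [0, 0, 0]],
    [0.4, [0, 0, -58], [0, 0, 0]]
  ]
}}

```text
time: 2.18
eef_pos: [0.4716, 0.1467, 0.0763]
eef_rot: [2.214, 2.226, 0.004]
wrist_force: [0.4, 0.3, 1.1]
finger_gap: 0.0638
finger_force: 0.0
```

```bash
python3 s.py
```

```text
2.18 tcp [0.4716 0.1467 0.0763] yangle 0.0054 z [ 0.003  0.001 -1.   ] F [0.39 0.27 1.1 ] M [-0.039 -0.032  0.004] gap 0.0638 0.0 q [ 0.17 -0.03 -0.22  1.38  0.    1.73] tau [  0.04 -29.59  30.49   0.09   0.    -0.  ]
```

>>> {"fn": "drive_tool", "kwargs": {
  "motion": [
    [0.4, [0, 2.5, 0], [0, 0, 0]],
    [1, [0, 2.5, 0], [0, 0, 0]],
    [1, [0, 2.5, 0], [0, 0, 0]],
    [1, [0, 2.5, 0], [0, 0, 0]],
    [1, [0, 2.5, 0], [0, 0, 0]]
  ],
  "force": 40
}}

```text
time: 2.6
eef_pos: [0.4724, 0.1499, 0.077]
eef_rot: [2.212, 2.226, 0.008]
wrist_force: [-2.3, 0.1, 6.5]
finger_gap: 0.058
finger_force: 43.9
```

```bash
python3 s.py
```

```text
2.6 tcp [0.4724 0.1499 0.077 ] yangle 0.0061 z [ 0.006  0.001 -1.   ] F [-2.31  0.06  6.49] M [ 0.004  0.174 -0.018] gap 0.058 43.87626975774765 q [ 0.17 -0.03 -0.22  1.38  0.    1.74] tau [-2.100e-01 -2.751e+01  2.895e+01 -3.900e-01 -8.000e-02 -1.000e-02]
```

>>> {"fn": "drive_tool", "kwargs": {
  "motion": [
    [1, [0, 0, 10], [0, 0, 0]],
    [1, [0, 0, 20], [0, 0, 0]],
    [1, [0, 0, 25], [0, 0, 0]],
    [1, [0, 0, 25], [0, 0, 0]],
    [1, [0, 0, 25], [0, 0, 0]]
  ]
}}

```text
time: 3.02
eef_pos: [0.4705, 0.1494, 0.0992]
eef_rot: [2.214, 2.228, 0.001]
wrist_force: [-0.9, -0.2, -2.3]
finger_gap: 0.0581
finger_force: 43.3
```

>>> {"fn": "drive_tool", "kwargs": {
  "motion": [
    [1, [0, 0, 0], [0, 0, 0]],
    [1, [0, 0, 0], [0, 0, 0]],
    [1, [0, 0, 0], [0, 0, 0]]
  ]
}}

```text
time: 3.27
eef_pos: [0.4695, 0.1492, 0.0979]
eef_rot: [-2.214, -2.228, 0.002]
wrist_force: [-0.2, -1.0, -1.1]
finger_gap: 0.058
finger_force: 43.3
```

>>> {"fn": "drive_tool", "kwargs": {
  "motion": [
    [1, [0, 0, 0], [0, 0, 0]]
  ]
}}

```text
time: 3.35
eef_pos: [0.4696, 0.1492, 0.098]
eef_rot: [-2.214, -2.228, 0.002]
wrist_force: [-0.3, 1.0, -1.9]
finger_gap: 0.058
finger_force: 43.3
```

>>> {"fn": "drive_tool", "kwargs": {
  "motion": [
    [1, [0, 0, 0], [0, 0, 0]]
  ]
}}

```text
time: 3.43
eef_pos: [0.4697, 0.1492, 0.0982]
eef_rot: [-2.214, -2.228, 0.001]
wrist_force: [-0.5, -0.4, -1.2]
finger_gap: 0.0587
finger_force: 43.3
```

```bash
python3 s.py
```

```text
3.43 tcp [0.4697 0.1492 0.0982] yangle 0.006 z [-0.001 -0.    -1.   ] F [-0.47 -0.42 -1.23] M [-0.008 -0.025  0.026] gap 0.0587 43.26261430978775 q [ 0.17 -0.03 -0.18  1.42  0.    1.74] tau [ 0.000e+00 -3.139e+01  3.270e+01  1.000e-02  0.000e+00 -0.000e+00]
```

L2 is empty (about 1.4 N), so I'm setting it back and trying the middle one.

>>> {"fn": "drive_tool", "kwargs": {
  "motion": [
    [1, [0, 0, -12], [0, 0, 0]],
    [1, [0, 0, -20], [0, 0, 0]],
    [1, [0, 0, -23.5], [0, 0, 0]],
    [1, [0, 0, -23.5], [0, 0, 0]],
    [0.3, [0, 0, -23.5], [0, 0, 0]]
  ]
}}

```text
time: 3.85
eef_pos: [0.4692, 0.1494, 0.0767]
eef_rot: [-2.214, -2.228, 0.001]
wrist_force: [-4.3, -1.6, 10.7]
finger_gap: 0.0584
finger_force: 45.9
```

>>> {"fn": "drive_tool", "kwargs": {
  "motion": [
    [-1, [0, 0, 0], [0, 0, 0]],
    [-1, [0, 0, 0], [0, 0, 0]],
    [-1, [0, 0, 0], [0, 0, 0]],
    [-1, [0, 0, 30], [0, 0, 0]],
    [-1, [0, 0, 65], [0, 0, 0]]
  ]
}}

```text
time: 4.27
eef_pos: [0.4665, 0.1487, 0.136]
eef_rot: [-2.211, -2.224, 0.013]
wrist_force: [1.3, 0.3, 0.0]
finger_gap: 0.0854
finger_force: 0.0
```

>>> {"fn": "drive_tool", "kwargs": {
  "motion": [
    [-1, [0, 0, 10], [0, 0, 0]],
    [-1, [18, 41, 10], [0, 0, -0.04]],
    [-1, [18, 80, 10], [0, 0, -0.04]],
    [-1, [18, 80, 10], [0, 0, -0.04]],
    [-1, [18, 80, 10], [0, 0, -0.04]]
  ]
}}

```text
time: 4.68
eef_pos: [0.4877, 0.2309, 0.1491]
eef_rot: [-2.255, -2.187, 0.002]
wrist_force: [0.7, 0.2, -0.0]
finger_gap: 0.0855
finger_force: 0.0
```

```bash
python3 s.py; python3 -c "
from l import *
logs(names=('top',))"
```

```text
4.68 tcp [0.4877 0.2309 0.1491] yangle -0.0304 z [-0.001 -0.    -1.   ] F [ 0.65  0.22 -0.  ] M [-0.014  0.002  0.008] gap 0.0855 0.0 q [ 0.32  0.08  0.04  1.53 -0.    1.92] tau [  0.92 -35.22  32.67  -0.14   0.15   0.05]
top 0 3 mean [0.4708 0.3131 0.1167] fit [ 0.4708  0.3131 -1.9   ] 0.0 rect [470.6 312.6] [4.6 2. ] 29.9
top 1 449 mean [0.486  0.2295 0.1195] fit [ 0.4876  0.2303 -1.6186] 0.0464 rect [487.6 230.5] [35.5 60.5] 87.0
top 2 458 mean [0.4685 0.1515 0.1197] fit [ 0.4688  0.1516 -1.5584] 0.008 rect [468.7 151.7] [59.6 34.6] 0.6
```

>>> {"fn": "drive_tool", "kwargs": {
  "motion": [
    [-1, [0, 0, -40], [0, 0, -0.01]],
    [-1, [0, 0, -74], [0, 0, -0.01]],
    [0, [0, 0, -74], [0, 0, -0.01]],
    [0.4, [0, 0, -74], [0, 0, -0.01]],
    [0.4, [0, 0, -74], [0, 0, -0.01]]
  ]
}}

```text
time: 5.15
eef_pos: [0.4888, 0.2287, 0.0775]
eef_rot: [2.27, 2.17, 0.002]
wrist_force: [-0.6, -0.4, -1.6]
finger_gap: 0.0583
finger_force: 47.2
```

>>> {"fn": "drive_tool", "kwargs": {
  "motion": [
    [1, [0, 0, 0], [0, 0, 0]],
    [1, [0, 0, 0], [0, 0, 0]],
    [1, [0, 0, 0], [0, 0, 0]],
    [1, [0, 0, 0], [0, 0, 0]],
    [1, [0, 0, 0], [0, 0, 0]]
  ]
}}

```text
time: 5.57
eef_pos: [0.4887, 0.2295, 0.0771]
eef_rot: [2.269, 2.172, 0.002]
wrist_force: [-1.5, -0.4, -1.6]
finger_gap: 0.0588
finger_force: 47.2
```

>>> {"fn": "drive_tool", "kwargs": {
  "motion": [
    [1, [0, 0, 10], [0, 0, 0]],
    [1, [0, 0, 20], [0, 0, 0]],
    [1, [0, 0, 25], [0, 0, 0]],
    [1, [0, 0, 25], [0, 0, 0]],
    [1, [0, 0, 25], [0, 0, 0]]
  ]
}}

```text
time: 5.98
eef_pos: [0.4888, 0.2296, 0.1023]
eef_rot: [2.269, 2.171, 0.003]
wrist_force: [-0.5, -0.4, -2.3]
finger_gap: 0.0587
finger_force: 47.2
```

>>> {"fn": "drive_tool", "kwargs": {
  "motion": [
    [1, [0, 0, 0], [0, 0, 0]],
    [1, [0, 0, 0], [0, 0, 0]],
    [1, [0, 0, 0], [0, 0, 0]]
  ]
}}

```text
time: 6.23
eef_pos: [0.4876, 0.2292, 0.1005]
eef_rot: [-2.269, -2.172, 0.002]
wrist_force: [0.6, -0.3, -0.9]
finger_gap: 0.0583
finger_force: 47.2
```

>>> {"fn": "drive_tool", "kwargs": {
  "motion": [
    [1, [0, 0, 0], [0, 0, 0]]
  ]
}}

```text
time: 6.32
eef_pos: [0.4877, 0.2292, 0.1006]
eef_rot: [-2.27, -2.172, 0.001]
wrist_force: [-0.1, 0.5, -2.0]
finger_gap: 0.0582
finger_force: 47.2
```

>>> {"fn": "drive_tool", "kwargs": {
  "motion": [
    [1, [0, 0, 0], [0, 0, 0]]
  ]
}}

```text
time: 6.4
eef_pos: [0.4878, 0.2292, 0.1007]
eef_rot: [-2.269, -2.172, 0.001]
wrist_force: [-0.1, 0.7, -1.6]
finger_gap: 0.0583
finger_force: 47.2
```

```bash
python3 s.py
```

```text
6.4 tcp [0.4878 0.2292 0.1007] yangle -0.044 z [-0.001 -0.    -1.   ] F [-0.06  0.7  -1.57] M [ 0.043  0.01  -0.025] gap 0.0583 47.24981904029846 q [ 0.31  0.08 -0.05  1.43  0.    1.93] tau [ 0.000e+00 -3.604e+01  3.272e+01  1.000e-02  0.000e+00 -0.000e+00]
```

Also empty, so it must be the third. I'm setting this one back and going on.

>>> {"fn": "drive_tool", "kwargs": {
  "motion": [
    [1, [0, 0, -12], [0, 0, 0]],
    [1, [0, 0, -20], [0, 0, 0]],
    [1, [0, 0, -24], [0, 0, 0]],
    [1, [0, 0, -24], [0, 0, 0]],
    [0.3, [0, 0, -24], [0, 0, 0]]
  ]
}}

```text
time: 6.82
eef_pos: [0.4875, 0.2291, 0.0762]
eef_rot: [-2.269, -2.172, 0.002]
wrist_force: [0.1, 0.2, -1.3]
finger_gap: 0.0585
finger_force: 47.2
```

>>> {"fn": "drive_tool", "kwargs": {
  "motion": [
    [-1, [0, 0, 0], [0, 0, 0]],
    [-1, [0, 0, 0], [0, 0, 0]],
    [-1, [0, 0, 0], [0, 0, 0]],
    [-1, [0, 0, 30], [0, 0, 0]],
    [-1, [0, 0, 65], [0, 0, 0]]
  ]
}}

```text
time: 7.23
eef_pos: [0.4852, 0.2284, 0.1391]
eef_rot: [-2.267, -2.17, 0.011]
wrist_force: [1.2, -0.3, -0.2]
finger_gap: 0.0851
finger_force: 0.0
```

>>> {"fn": "drive_tool", "kwargs": {
  "motion": [
    [-1, [0, 0, 10], [0, 0, 0]],
    [-1, [2.5, 35, 10], [0, 0, 0.03]],
    [-1, [2.5, 70, 10], [0, 0, 0.03]],
    [-1, [2.5, 100, 10], [0, 0, 0.03]],
    [-1, [2.5, 100, 10], [0, 0, 0.03]]
  ]
}}

```text
time: 7.65
eef_pos: [0.4904, 0.3343, 0.152]
eef_rot: [-2.23, -2.21, -0.005]
wrist_force: [0.2, -1.0, -0.1]
finger_gap: 0.0853
finger_force: 0.0
```

```bash
python3 s.py; python3 -c "
from l import *
logs(names=('top','side'))"
```

```text
7.65 tcp [0.4904 0.3343 0.152 ] yangle -0.0093 z [ 0.001  0.004 -1.   ] F [ 0.21 -1.05 -0.13] M [-0.019  0.076  0.021] gap 0.0853 0.0 q [0.48 0.22 0.2  1.55 0.   2.06] tau [  0.91 -41.01  32.88  -0.06   0.17   0.23]
top 0 471 mean [0.4905 0.3295 0.1196] fit [ 0.4907  0.3297 -1.5816] 0.0203 rect [490.7 329.7] [34.9 60.3] 89.2
top 1 462 mean [0.4891 0.2319 0.1195] fit [ 0.4887  0.2318 -1.6234] 0.0485 rect [488.6 232. ] [35.5 60. ] 86.3
top 2 461 mean [0.4687 0.1516 0.1196] fit [ 0.4685  0.1517 -1.5597] 0.0066 rect [468.7 151.8] [59.6 34.6] 0.5
side 0 462 mean [0.4885 0.33   0.1209] fit [ 0.4898  0.329  -1.5875] 0.144 rect [489.8 328.9] [35.3 62. ] 88.2
side 1 350 mean [0.4838 0.2313 0.1209] fit [ 0.4873  0.2311 -1.6225] 0.3205 rect [487.7 231.3] [36.4 61.5] 87.3
side 2 341 mean [0.4668 0.1525 0.121 ] fit [ 0.468   0.1514 -1.5687] 0.6096 rect [468.3 150.9] [36.7 63.6] 89.0
```

>>> {"fn": "drive_tool", "kwargs": {
  "motion": [
    [-1, [0, 0, -40], [0, 0, -0.005]],
    [-1, [0, 0, -76], [0, 0, -0.005]],
    [-1, [0, 0, -76], [0, 0, -0.005]],
    [0, [0, 0, -76], [0, 0, -0.005]],
    [0.4, [0, 0, -76], [0, 0, -0.005]]
  ],
  "force": 60
}}

```text
time: 8.17
eef_pos: [0.4916, 0.3289, 0.0781]
eef_rot: [2.243, 2.198, 0.003]
wrist_force: [0.5, 1.3, 0.6]
finger_gap: 0.0639
finger_force: 0.0
```

>>> {"fn": "drive_tool", "kwargs": {
  "motion": [
    [1, [0, 0, 0], [0, 0, 0]],
    [1, [0, 0, 0], [0, 0, 0]],
    [1, [0, 0, 0], [0, 0, 0]],
    [1, [0, 0, 0], [0, 0, 0]],
    [1, [0, 0, 0], [0, 0, 0]]
  ]
}}

```text
time: 8.58
eef_pos: [0.4929, 0.3304, 0.0799]
eef_rot: [2.241, 2.199, 0.01]
wrist_force: [-1.4, 0.3, 6.2]
finger_gap: 0.0565
finger_force: 66.3
```

>>> {"fn": "drive_tool", "kwargs": {
  "motion": [
    [1, [0, 0, 10], [0, 0, 0]],
    [1, [0, 0, 20], [0, 0, 0]],
    [1, [0, 0, 25], [0, 0, 0]],
    [1, [0, 0, 25], [0, 0, 0]],
    [1, [0, 0, 25], [0, 0, 0]]
  ]
}}

```text
time: 9.0
eef_pos: [0.4908, 0.3294, 0.1014]
eef_rot: [2.242, 2.2, 0.001]
wrist_force: [-1.1, 0.3, -3.3]
finger_gap: 0.0564
finger_force: 64.3
```

>>> {"fn": "drive_tool", "kwargs": {
  "motion": [
    [1, [0, 0, 0], [0, 0, 0]],
    [1, [0, 0, 0], [0, 0, 0]],
    [1, [0, 0, 0], [0, 0, 0]]
  ]
}}

```text
time: 9.25
eef_pos: [0.49, 0.329, 0.1002]
eef_rot: [-2.242, -2.2, 0.002]
wrist_force: [-0.7, 1.3, -3.7]
finger_gap: 0.0564
finger_force: 64.3
```

>>> {"fn": "drive_tool", "kwargs": {
  "motion": [
    [1, [0, 0, 0], [0, 0, 0]]
  ]
}}

```text
time: 9.33
eef_pos: [0.4902, 0.3291, 0.1004]
eef_rot: [-2.242, -2.2, 0.002]
wrist_force: [-0.3, -0.2, -3.6]
finger_gap: 0.0568
finger_force: 64.3
```

```bash
python3 s.py
```

```text
9.33 tcp [0.4902 0.3291 0.1004] yangle -0.019 z [-0.001 -0.001 -1.   ] F [-0.33 -0.2  -3.57] M [ 0.034  0.    -0.088] gap 0.0568 64.27559494972229 q [0.48 0.22 0.09 1.45 0.   2.07] tau [ 0.000e+00 -4.253e+01  3.387e+01  2.000e-02  0.000e+00 -0.000e+00]
```

```bash
python3 - <<'E'
from h import *
for n in ('top','side'):
    W=cloud(dict(np.load(n+'.npz')))
    for lo,hi in ((.06,.1),(.1,.15),(.15,.22)):
        b=(W[...,2]>lo)&(W[...,2]<hi)&(W[...,1]<.0)&(W[...,1]>-.4)&(W[...,0]>.35)&(W[...,0]<.8)
        d=(W[...,:2]-[.4638,-.2564])@np.array([.3665,.9304]); b&=(d>.015)|(W[...,0]>.65)
        k,l,st,_=cv2.connectedComponentsWithStats(b.astype(np.uint8))
        for i in range(1,k):
            if st[i,4]>15: p=W[l==i]; print(n,lo,st[i,4],p.min(0).round(3),p.max(0).round(3))
E
```

```text
top 0.06 158 [ 0.711 -0.304  0.06 ] [ 0.738 -0.26   0.099]
top 0.06 295 [ 0.666 -0.306  0.06 ] [ 0.725 -0.235  0.099]
top 0.06 211 [ 0.582 -0.204  0.061] [ 0.636 -0.151  0.1  ]
top 0.06 22 [ 0.507 -0.018  0.062] [ 0.509 -0.001  0.099]
top 0.1 41 [ 0.72  -0.286  0.101] [ 0.731 -0.276  0.137]
top 0.1 23 [ 0.698 -0.249  0.1  ] [ 0.707 -0.235  0.149]
top 0.1 75 [ 0.681 -0.304  0.101] [ 0.692 -0.273  0.15 ]
top 0.1 20 [ 0.651 -0.332  0.104] [ 0.659 -0.329  0.15 ]
top 0.1 318 [ 0.586 -0.203  0.1  ] [ 0.634 -0.156  0.15 ]
top 0.1 148 [ 0.508 -0.018  0.1  ] [ 0.541 -0.001  0.115]
top 0.15 155 [ 0.721 -0.291  0.151] [ 0.751 -0.275  0.215]
top 0.15 91 [ 0.698 -0.242  0.152] [ 0.719 -0.228  0.21 ]
top 0.15 114 [ 0.681 -0.313  0.15 ] [ 0.698 -0.28   0.195]
top 0.15 31 [ 0.65  -0.344  0.151] [ 0.659 -0.329  0.164]
top 0.15 54 [ 0.597 -0.193  0.15 ] [ 0.619 -0.168  0.155]
side 0.06 291 [ 0.665 -0.309  0.06 ] [ 0.737 -0.235  0.1  ]
side 0.06 21 [ 0.651 -0.336  0.06 ] [ 0.66  -0.329  0.097]
side 0.06 236 [ 0.579 -0.2    0.06 ] [ 0.633 -0.151  0.1  ]
side 0.06 49 [ 0.505 -0.019  0.06 ] [ 0.51  -0.     0.099]
side 0.1 71 [ 0.699 -0.287  0.1  ] [ 0.731 -0.235  0.149]
side 0.1 23 [ 0.651 -0.336  0.101] [ 0.659 -0.328  0.148]
side 0.1 61 [ 0.68  -0.304  0.101] [ 0.692 -0.272  0.149]
side 0.1 198 [ 0.583 -0.196  0.1  ] [ 0.628 -0.155  0.15 ]
side 0.1 81 [ 0.506 -0.02   0.1  ] [ 0.542 -0.     0.114]
side 0.15 201 [ 0.695 -0.289  0.151] [ 0.748 -0.226  0.211]
side 0.15 74 [ 0.68  -0.315  0.15 ] [ 0.698 -0.28   0.198]
side 0.15 34 [ 0.596 -0.191  0.15 ] [ 0.62  -0.168  0.154]
```

>>> {"fn": "drive_tool", "kwargs": {
  "motion": [
    [1, [0, 0, 30], [0, 0, 0]],
    [1, [0, 0, 65], [0, 0, 0]],
    [1, [0, 0, 100], [0, 0, 0]],
    [1, [0, 0, 135], [0, 0, 0]],
    [1, [0, -20, 135], [0, 0, 0]]
  ]
}}

```text
time: 9.75
eef_pos: [0.4939, 0.3139, 0.2454]
eef_rot: [2.237, 2.202, 0.027]
wrist_force: [1.7, -0.4, -1.6]
finger_gap: 0.0563
finger_force: 65.5
```

>>> {"fn": "drive_tool", "kwargs": {
  "motion": [
    [1, [2, -35, 0], [0, 0, -0.02]],
    [1, [4, -70, 0], [0, 0, -0.05]],
    [1, [6, -105, 0], [0, 0, -0.07]],
    [1, [8, -140, 0], [0, 0, -0.1]],
    [1, [11, -175, 0], [0, 0, -0.12]]
  ]
}}

```text
time: 10.17
eef_pos: [0.5012, 0.1328, 0.2361]
eef_rot: [2.371, 2.061, 0.0]
wrist_force: [1.2, -0.6, -3.3]
finger_gap: 0.0566
finger_force: 65.4
```

>>> {"fn": "drive_tool", "kwargs": {
  "motion": [
    [1, [2, -35, 0], [0, 0, -0.02]],
    [1, [4, -70, 0], [0, 0, -0.05]],
    [1, [6, -105, 0], [0, 0, -0.07]],
    [1, [8, -140, 0], [0, 0, -0.1]],
    [1, [11, -175, 0], [0, 0, -0.12]]
  ]
}}

```text
time: 10.58
eef_pos: [0.5122, -0.0423, 0.2362]
eef_rot: [2.491, 1.914, 0.0]
wrist_force: [0.6, -0.4, -4.4]
finger_gap: 0.0562
finger_force: 65.4
```

>>> {"fn": "drive_tool", "kwargs": {
  "motion": [
    [1, [2, -35, 0], [0, 0, -0.02]],
    [1, [4, -70, 0], [0, 0, -0.05]],
    [1, [6, -105, 0], [0, 0, -0.07]],
    [1, [8, -140, 0], [0, 0, -0.1]],
    [1, [10, -167, 0], [0, 0, -0.116]]
  ]
}}

```text
time: 11.0
eef_pos: [0.5221, -0.2107, 0.2358]
eef_rot: [2.598, 1.764, -0.001]
wrist_force: [0.6, -0.2, -4.1]
finger_gap: 0.0562
finger_force: 65.4
```

>>> {"fn": "drive_tool", "kwargs": {
  "motion": [
    [1, [0, -10, 0], [0, 0, 0]],
    [1, [0, -10, 0], [0, 0, 0]],
    [1, [0, -10, 0], [0, 0, 0]],
    [1, [0, -10, 0], [0, 0, 0]],
    [1, [0, -10, 0], [0, 0, 0]]
  ]
}}

```text
time: 11.42
eef_pos: [0.5227, -0.2163, 0.2364]
eef_rot: [-2.595, -1.771, -0.001]
wrist_force: [-0.1, 0.6, -3.3]
finger_gap: 0.0564
finger_force: 65.4
```

```bash
python3 s.py; python3 - <<'E'
from h import *
for n in ('side','top'):
    f=grab(n); 
    if n=='side': save(f,'carry.png',(300,60,500,210),4)
    W=cloud(f)
    b=(W[...,2]>.16)&(W[...,2]<.3)&(np.hypot(W[...,0]-.52,W[...,1]+.22)<.05)
    S=cv2.cvtColor(f['pixels'],cv2.COLOR_RGB2HSV)
    p=W[b]; hst=np.histogram(p[:,2],bins=np.arange(.16,.3,.005)); print(n,hst[0].tolist())
E
```

```text
11.42 tcp [ 0.5227 -0.2163  0.2364] yangle -0.3732 z [ 0.  0. -1.] F [-0.06  0.62 -3.29] M [-0.006  0.057 -0.062] gap 0.0564 65.39918392896652 q [-0.51  0.17  0.31  1.71  0.    1.43] tau [-3.900e-01 -3.988e+01  3.336e+01 -1.000e-02 -2.000e-02  0.000e+00]
side [0, 10, 38, 36, 34, 41, 39, 36, 45, 38, 36, 40, 45, 38, 36, 44, 41, 44, 44, 39, 44, 50, 37, 137, 25, 29, 30]
top [1, 4, 10, 6, 9, 10, 12, 9, 11, 9, 10, 10, 10, 5, 4, 11, 8, 13, 9, 12, 16, 11, 20, 56, 0, 0, 0]
```

View pics/carry.png

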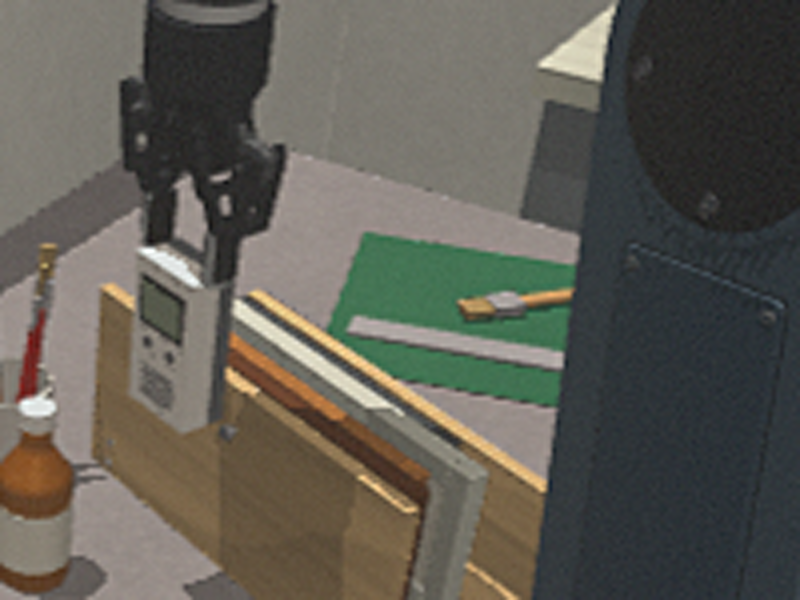

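```bash
cat > held.py <<'E'
from h import *
import sys
def held(c,ztop,fresh=True):
    n0=np.array([.3665,.9304,0]); t0=np.array([.9304,-.3665,0])
    for n in ('side','top'):
        f=grab(n) if fresh else dict(np.load(n+'.npz')); W=cloud(f); z=W[...,2]; V=f['pixels'].max(2).astype(int)
        D=(W-[c[0],c[1],0])
        d=D@n0; t=D@t0
        b=(abs(d-.017)<.012)&(abs(t)<.04)&(z>ztop-.105)&(z<ztop-.02)
        if b.sum()>100:
            p=W[b]; 
            for _ in range(3):
                m=p.mean(0); N=np.linalg.svd(p-m,full_matrices=False)[2][2]; N*=np.sign(N[1]); p=p[abs((p-m)@N)<.003]
            print(n,'front',len(p),m.round(4),N.round(4),'yaw',np.arctan2(-N[1],-N[0]).round(4),'d',((m-[c[0],c[1],0])@n0).round(4),'t range',np.percentile((p-[c[0],c[1],0])@t0,[0,1,99,100]).round(4),'zmin',p[:,2].min().round(4))
        b=(abs(d)<.025)&(abs(t)<.035)&(abs(z-ztop)<.006)&(V>80)
        p=W[b]; zz=np.median(p[:,2]); print(n,'top z',len(p),np.percentile(p[:,2],[10,50,90]).round(4)); b&=abs(z-zz)<.003
        q=np.stack([d[b],t[b]],1); r=cv2.minAreaRect((q*1000).astype(np.float32)); print('   top d,t min/max',q.min(0).round(4),q.max(0).round(4),np.round(r[0],1),np.round(r[1],1),r[2])
if __name__=='__main__':
    a=[float(x) for x in sys.argv[1:4]]; held(a[:2],a[2],len(sys.argv)<5)
E
python3 held.py .5227 -.2163 .2775 x
```

```text
side front 365 [ 0.5257 -0.2     0.2162] [ 0.3408  0.9401 -0.0113] yaw -1.9186 d 0.0162 t range [-0.0342 -0.0319  0.0279  0.0286] zmin 0.1727
side top z 142 [0.2732 0.2777 0.2794]
   top d,t min/max [-0.0177 -0.0345] [0.0181 0.0312] [ 1.2 -2.2] [34.3 64.9] 5.283517837524414
top front 151 [ 0.5246 -0.1978  0.2149] [ 0.3454  0.9384 -0.0139] yaw -1.9235 d 0.0179 t range [-0.0318 -0.0315  0.0278  0.0285] zmin 0.1726
top top z 72 [0.2743 0.2763 0.2784]
   top d,t min/max [ 0.009  -0.0291] [0.0181 0.0084] [ 13.6 -10.4] [ 9.1 37.5] 0.08022508025169373
```

>>> {"fn": "drive_tool", "kwargs": {
  "motion": [
    [1, [2, -1, -30], [0, 0, -0.025]],
    [1, [2, -1, -60], [0, 0, -0.025]],
    [1, [2, -1, -90], [0, 0, -0.025]],
    [1, [2, -1, -112], [0, 0, -0.025]],
    [1, [2, -1, -112], [0, 0, -0.025]]
  ]
}}

```text
time: 11.93
eef_pos: [0.5205, -0.2154, 0.1173]
eef_rot: [-2.608, -1.732, 0.009]
wrist_force: [-1.6, 0.5, -4.7]
finger_gap: 0.0561
finger_force: 65.4
```

>>> {"fn": "drive_tool", "kwargs": {
  "motion": [
    [1, [0, 0, 0], [0, 0, 0]],
    [1, [0, 0, 0], [0, 0, 0]],
    [1, [0, 0, 0], [0, 0, 0]]
  ]
}}

```text
time: 12.18
eef_pos: [0.5263, -0.2194, 0.1272]
eef_rot: [2.614, 1.734, 0.004]
wrist_force: [-0.3, -0.2, -3.1]
finger_gap: 0.0567
finger_force: 65.6
```

```bash
python3 s.py; python3 held.py .5227 -.2163 .165; python3 -c "
from h import *
save(dict(np.load('top.npz')),'ins.png',(370,190,470,290),6)"
```

```text
12.18 tcp [ 0.5263 -0.2194  0.1272] yangle -0.3996 z [ 0.005 -0.003 -1.   ] F [-0.29 -0.19 -3.1 ] M [-0.011  0.    -0.028] gap 0.0567 65.59492975473404 q [-0.51  0.15  0.07  1.49  0.    1.46] tau [  0.06 -39.23  33.08   0.04   0.     0.  ]
side front 312 [ 0.5296 -0.2033  0.1031] [ 0.3647  0.931  -0.0124] yaw -1.9441 d 0.0146 t range [-0.0286 -0.0277  0.033   0.0341] zmin 0.0602
side top z 144 [0.1611 0.1679 0.1699]
   top d,t min/max [-0.0193 -0.0323] [0.0165 0.0349] [-1.4  1.3] [67.3 35.7] 89.81104278564453
top front 97 [ 0.5261 -0.2002  0.1041] [ 0.361   0.9324 -0.0153] yaw -1.9402 d 0.0163 t range [-0.0264 -0.0263  0.0322  0.0327] zmin 0.0615
top top z 45 [0.1637 0.1672 0.1695]
   top d,t min/max [ 0.0103 -0.0246] [0.017 0.006] [14.  -9.4] [ 6.2 30.5] 5.690282821655273
```

View pics/ins.png

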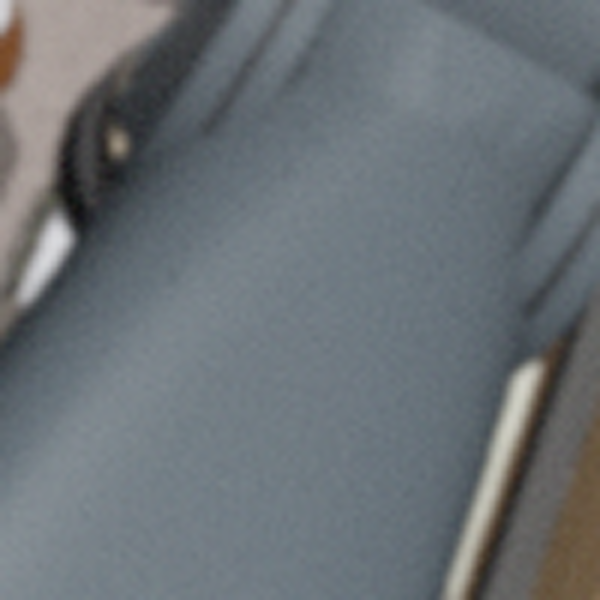

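The top view is now fully blocked by the arm link. The arm is still ringing, so I'll settle and re-measure.

>>> {"fn": "drive_tool", "kwargs": {
  "motion": [
    [1, [0, 0, 0], [0, 0, 0]],
    [1, [0, 0, 0], [0, 0, 0]],
    [1, [0, 0, 0], [0, 0, 0]],
    [1, [0, 0, 0], [0, 0, 0]],
    [1, [0, 0, 0], [0, 0, 0]]
  ]
}}

```text
time: 12.7
eef_pos: [0.5245, -0.2187, 0.1241]
eef_rot: [-2.618, -1.736, 0.0]
wrist_force: [0.1, -0.3, -2.8]
finger_gap: 0.0565
finger_force: 65.6
```

>>> {"fn": "drive_tool", "kwargs": {
  "motion": [
    [1, [0, 0, 0], [0, 0, 0]],
    [1, [0, 0, 0], [0, 0, 0]],
    [1, [0, 0, 0], [0, 0, 0]],
    [1, [0, 0, 0], [0, 0, 0]],
    [1, [0, 0, 0], [0, 0, 0]]
  ]
}}

```text
time: 13.12
eef_pos: [0.5245, -0.2187, 0.1241]
eef_rot: [-2.618, -1.736, 0.0]
wrist_force: [-0.3, 0.6, -3.1]
finger_gap: 0.0565
finger_force: 65.6
```

```bash
python3 s.py; python3 held.py .5227 -.2163 .165; python3 s.py;  python3 held.py .5227 -.2163 .165
```

```text
13.12 tcp [ 0.5245 -0.2187  0.1241] yangle -0.4 z [-0.  0. -1.] F [-0.25  0.59 -3.12] M [-0.042  0.015  0.032] gap 0.0565 65.56915640830994 q [-0.51  0.16  0.07  1.48 -0.    1.46] tau [-0.000e+00 -4.015e+01  3.395e+01  1.000e-02  0.000e+00 -0.000e+00]
side front 312 [ 0.5277 -0.2026  0.1026] [ 0.3666  0.9303 -0.0077] yaw -1.9462 d 0.0146 t range [-0.0311 -0.0298  0.0313  0.0334] zmin 0.0607
side top z 125 [0.162  0.1655 0.1672]
   top d,t min/max [-0.0206 -0.0325] [0.0179 0.0329] [0.7 0. ] [35.3 66.1] 6.512298107147217
top front 102 [ 0.5239 -0.1991  0.1026] [ 0.3611  0.9324 -0.0145] yaw -1.9403 d 0.0164 t range [-0.0287 -0.0287  0.0283  0.0316] zmin 0.0607
top top z 43 [0.1603 0.1641 0.1673]
   top d,t min/max [ 0.0097 -0.0264] [0.017  0.0062] [ 13.3 -10.2] [ 6.7 32.6] 1.4622881412506104
13.22 tcp [ 0.5245 -0.2187  0.1241] yangle -0.4 z [-0.  0. -1.] F [ 0.22 -0.76 -4.03] M [-0.011  0.005  0.013] gap 0.0564 65.5691009759903 q [-0.51  0.16  0.07  1.48 -0.    1.46] tau [-0.000e+00 -4.015e+01  3.395e+01  1.000e-02  0.000e+00 -0.000e+00]
side front 310 [ 0.5275 -0.2025  0.1032] [ 0.3688  0.9294 -0.0124] yaw -1.9485 d 0.0146 t range [-0.0312 -0.0302  0.031   0.0319] zmin 0.0606
side top z 131 [0.1608 0.1652 0.1676]
   top d,t min/max [-0.0201 -0.0341] [0.0169 0.0324] [-0.2 -0.6] [35.2 67. ] 4.345510482788086
top front 103 [ 0.5238 -0.1992  0.1013] [ 0.3598  0.9329 -0.0175] yaw -1.9389 d 0.0164 t range [-0.0299 -0.0294  0.028   0.0331] zmin 0.0612
top top z 44 [0.1616 0.1643 0.1671]
   top d,t min/max [ 0.0109 -0.024 ] [0.0169 0.0065] [13.8 -8.8] [ 5.8 30.4] 0.7053493857383728
```

>>> {"fn": "drive_tool", "kwargs": {
  "motion": [
    [1, [-2.5, -6.5, 0], [0, 0, 0]],
    [1, [-5, -13, 0], [0, 0, 0]],
    [1, [-7.5, -19.5, 0], [0, 0, 0]],
    [1, [-10, -25.5, 0], [0, 0, 0]],
    [1, [-10, -25.5, 0], [0, 0, 0]]
  ]
}}

```text
time: 13.73
eef_pos: [0.5138, -0.2461, 0.1241]
eef_rot: [2.62, 1.733, -0.002]
wrist_force: [-0.7, 0.3, -4.1]
finger_gap: 0.0561
finger_force: 65.5
```

>>> {"fn": "drive_tool", "kwargs": {
  "motion": [
    [1, [0, 0, 0], [0, 0, 0]],
    [1, [0, 0, 0], [0, 0, 0]],
    [1, [-0.5, -1.5, 0], [0, 0, 0]],
    [1, [-1, -3, 0], [0, 0, 0]],
    [1, [-1, -3, 0], [0, 0, 0]]
  ]
}}

```text
time: 14.15
eef_pos: [0.5135, -0.2474, 0.1241]
eef_rot: [2.618, 1.736, -0.0]
wrist_force: [-0.4, 1.5, -4.2]
finger_gap: 0.0563
finger_force: 65.6
```

>>> {"fn": "drive_tool", "kwargs": {
  "motion": [
    [1, [-0.5, -1.5, 0], [0, 0, 0]],
    [1, [-1.2, -3, 0], [0, 0, 0]],
    [1, [-1.2, -3, 0], [0, 0, 0]],
    [1, [-1.2, -3, 0], [0, 0, 0]]
  ]
}}

```text
time: 14.48
eef_pos: [0.5123, -0.2503, 0.1241]
eef_rot: [-2.619, -1.736, -0.0]
wrist_force: [0.1, -0.1, -3.8]
finger_gap: 0.0562
finger_force: 65.6
```

```bash
python3 s.py
```

```text
14.48 tcp [ 0.5123 -0.2503  0.1241] yangle -0.4002 z [-0.  0. -1.] F [ 0.12 -0.11 -3.78] M [ 0.028  0.014 -0.023] gap 0.0562 65.56702136993408 q [-0.57  0.16  0.08  1.49  0.    1.4 ] tau [-8.000e-02 -4.034e+01  3.397e+01 -0.000e+00 -2.000e-02 -0.000e+00]
```

>>> {"fn": "drive_tool", "kwargs": {
  "motion": [
    [1, [-0.6, -1.4, 0], [0, 0, 0]],
    [1, [-1.1, -2.8, 0], [0, 0, 0]],
    [1, [-1.1, -2.8, 0], [0, 0, 0]],
    [1, [-1.1, -2.8, 0], [0, 0, 0]]
  ]
}}

```text
time: 14.82
eef_pos: [0.5112, -0.2531, 0.1241]
eef_rot: [-2.619, -1.736, -0.0]
wrist_force: [0.2, 0.1, -3.8]
finger_gap: 0.0565
finger_force: 65.6
```

>>> {"fn": "drive_tool", "kwargs": {
  "motion": [
    [1, [-0.4, -1, 0], [0, 0, 0]],
    [1, [-0.8, -2, 0], [0, 0, 0]],
    [1, [-0.8, -2, 0], [0, 0, 0]],
    [1, [-0.8, -2, 0], [0, 0, 0]]
  ]
}}

```text
time: 15.15
eef_pos: [0.5104, -0.2551, 0.1241]
eef_rot: [-2.619, -1.736, 0.0]
wrist_force: [0.9, 0.2, -3.8]
finger_gap: 0.0563
finger_force: 65.6
```

```bash
python3 s.py; python3 held.py .5100 -.2555 .165
```

```text
15.15 tcp [ 0.5104 -0.2551  0.1241] yangle -0.4002 z [-0.  0. -1.] F [ 0.86  0.22 -3.76] M [ 0.033  0.004 -0.002] gap 0.0563 65.56614428758621 q [-0.58  0.16  0.08  1.49  0.    1.39] tau [-4.000e-02 -4.039e+01  3.397e+01  0.000e+00 -1.000e-02 -0.000e+00]
side front 284 [ 0.5131 -0.239   0.1023] [ 0.3497  0.9367 -0.0179] yaw -1.9281 d 0.0165 t range [-0.0339 -0.0317  0.028   0.0284] zmin 0.0601
side top z 142 [0.1605 0.1652 0.1673]
   top d,t min/max [-0.022  -0.0345] [0.0199 0.0348] [-1.1  0.3] [41.1 69.5] 0.8491194844245911
top front 124 [ 0.5157 -0.238   0.1041] [ 0.3498  0.9366 -0.0182] yaw -1.9282 d 0.0183 t range [-0.031  -0.0309  0.0292  0.0292] zmin 0.0601
top top z 97 [0.1617 0.1645 0.1671]
   top d,t min/max [ 0.0086 -0.0345] [0.0191 0.0114] [ 13.9 -11.5] [10.1 45.6] 1.8692289590835571
```

>>> {"fn": "drive_tool", "kwargs": {
  "motion": [
    [1, [-0.4, -1, 0], [0, 0, 0]],
    [1, [-0.7, -1.9, 0], [0, 0, 0]],
    [1, [-0.7, -1.9, 0], [0, 0, 0]],
    [1, [-0.7, -1.9, 0], [0, 0, 0]],
    [1, [-0.7, -1.9, 0], [0, 0, 0]]
  ]
}}

```text
time: 15.67
eef_pos: [0.5101, -0.2559, 0.1242]
eef_rot: [-2.617, -1.736, -0.002]
wrist_force: [0.5, 3.8, -2.6]
finger_gap: 0.0567
finger_force: 65.9
```

```bash
python3 s.py; python3 held.py .5096 -.2570 .165
```

```text
15.67 tcp [ 0.5101 -0.2559  0.1242] yangle -0.3992 z [ 0.001  0.002 -1.   ] F [ 0.51  3.83 -2.63] M [ 0.975 -0.271  0.112] gap 0.0567 65.91112643480301 q [-0.58  0.16  0.08  1.49  0.    1.39] tau [ -2.64 -39.84  34.04  -0.6   -1.32   0.11]
side front 291 [ 0.5148 -0.2401  0.1042] [ 0.3515  0.9362 -0.0027] yaw -1.93 d 0.0176 t range [-0.0335 -0.0328  0.0284  0.0294] zmin 0.0601
side top z 146 [0.1611 0.1647 0.1674]
   top d,t min/max [-0.0249 -0.0347] [0.0203 0.0344] [-1.8 -0.3] [68.8 45.2] 89.02998352050781
top front 118 [ 0.5177 -0.2394  0.104 ] [ 0.3363  0.9417 -0.0091] yaw -1.9138 d 0.0193 t range [-0.032  -0.0315  0.0284  0.0286] zmin 0.0642
top top z 101 [0.1616 0.1646 0.1673]
   top d,t min/max [ 0.009  -0.0344] [0.0199 0.0162] [14.4 -9.1] [10.6 50.4] 1.0734426975250244
```

>>> {"fn": "drive_tool", "kwargs": {
  "motion": [
    [1, [0.2, 0.5, 0], [0, 0, 0]],
    [1, [0.2, 0.5, -2], [0, 0, 0]],
    [1, [0.2, 0.5, -4], [0, 0, 0]],
    [1, [0.2, 0.5, -6], [0, 0, 0]],
    [1, [0.2, 0.5, -6], [0, 0, 0]]
  ]
}}

```text
time: 16.18
eef_pos: [0.5108, -0.2562, 0.1182]
eef_rot: [2.617, 1.736, 0.003]
wrist_force: [1.8, 4.2, -3.3]
finger_gap: 0.0563
finger_force: 66.3
```

```bash
python3 s.py
```

```text
16.18 tcp [ 0.5108 -0.2562  0.1182] yangle -0.3995 z [ 0.002  0.    -1.   ] F [ 1.8   4.17 -3.26] M [ 0.987 -0.552  0.203] gap 0.0563 66.25292748212814 q [-0.58  0.16  0.07  1.47  0.    1.39] tau [ -3.04 -39.49  33.28  -0.19  -1.59   0.15]
```

>>> {"fn": "drive_tool", "kwargs": {
  "motion": [
    [1, [0.1, 0.3, -2], [0, 0, 0]],
    [1, [0.1, 0.3, -4], [0, 0, 0]],
    [1, [0.1, 0.3, -6], [0, 0, 0]],
    [1, [0.1, 0.3, -6], [0, 0, 0]]
  ]
}}

```text
time: 16.52
eef_pos: [0.5103, -0.256, 0.1157]
eef_rot: [2.616, 1.735, 0.002]
wrist_force: [-2.9, 6.2, 5.3]
finger_gap: 0.0564
finger_force: 68.1
```

>>> {"fn": "drive_tool", "kwargs": {
  "motion": [
    [1, [0, 0, -1], [0, 0, 0]],
    [1, [0, 0, -2], [0, 0, 0]],
    [1, [0, 0, -2], [0, 0, 0]]
  ]
}}

```text
time: 16.77
eef_pos: [0.5097, -0.2558, 0.1108]
eef_rot: [-2.618, -1.736, -0.0]
wrist_force: [-0.6, 5.5, 0.8]
finger_gap: 0.0568
finger_force: 66.7
```

```bash
python3 s.py; python3 held.py .5096 -.2570 .150
```

```text
16.77 tcp [ 0.5097 -0.2558  0.1108] yangle -0.3999 z [-0.  0. -1.] F [-0.55  5.53  0.79] M [1.175 0.025 0.103] gap 0.0568 66.66392683982849 q [-0.58  0.16  0.05  1.46  0.    1.39] tau [ -2.62 -38.82  33.66  -1.3   -1.29   0.1 ]
side front 278 [ 0.514  -0.2398  0.0891] [ 0.3596  0.933  -0.0102] yaw -1.9387 d 0.0176 t range [-0.0339 -0.033   0.0284  0.0295] zmin 0.0452
side top z 144 [0.1471 0.1522 0.154 ]
   top d,t min/max [-0.0189 -0.0348] [0.0213 0.0329] [ 1.3 -0.8] [39.6 67.7] 0.6533750891685486
top front 112 [ 0.5167 -0.2392  0.0886] [ 0.3374  0.9413 -0.0129] yaw -1.9149 d 0.0191 t range [-0.0318 -0.0317  0.0277  0.0279] zmin 0.0452
top top z 95 [0.1475 0.1511 0.1539]
   top d,t min/max [ 0.0096 -0.0348] [0.02   0.0114] [ 14.8 -11.7] [10.1 46. ] 1.1069506406784058
```

>>> {"fn": "drive_tool", "kwargs": {
  "motion": [
    [1, [0, 0, -1], [0, 0, 0]],
    [1, [0, 0, -1], [0, 0, 0]],
    [1, [0, 0, -1], [0, 0, 0]]
  ]
}}

```text
time: 17.12
eef_pos: [0.5097, -0.2558, 0.1095]
eef_rot: [-2.618, -1.736, 0.0]
wrist_force: [0.1, 4.8, 0.1]
finger_gap: 0.0564
finger_force: 66.6
```

>>> {"fn": "drive_tool", "kwargs": {
  "motion": [
    [1, [0, 0, -1], [0, 0, 0]],
    [1, [0, 0, -1], [0, 0, 0]],
    [1, [0, 0, -1], [0, 0, 0]]
  ]
}}

```text
time: 17.37
eef_pos: [0.5096, -0.2557, 0.1084]
eef_rot: [-2.618, -1.735, 0.0]
wrist_force: [-0.9, 5.1, -1.4]
finger_gap: 0.0566
finger_force: 66.5
```

```bash
python3 s.py
```

```text
17.37 tcp [ 0.5096 -0.2557  0.1084] yangle -0.3999 z [-0.001  0.001 -1.   ] F [-0.91  5.13 -1.36] M [1.081 0.067 0.127] gap 0.0566 66.548932492733 q [-0.58  0.16  0.05  1.46  0.    1.39] tau [ -2.64 -38.72  33.59  -1.27  -1.29   0.1 ]
```

>>> {"fn": "drive_tool", "kwargs": {
  "motion": [
    [1, [0, 0, -1], [0, 0, 0]],
    [1, [0, 0, -1], [0, 0, 0]],
    [1, [0, 0, -1], [0, 0, 0]]
  ]
}}

```text
time: 17.62
eef_pos: [0.5097, -0.2557, 0.108]
eef_rot: [-2.618, -1.736, -0.0]
wrist_force: [-0.5, 5.3, 1.4]
finger_gap: 0.0564
finger_force: 66.9
```

>>> {"fn": "drive_tool", "kwargs": {
  "motion": [
    [1, [0, 0, -1], [0, 0, 0]],
    [1, [0, 0, -1], [0, 0, 0]],
    [1, [0, 0, -1], [0, 0, 0]]
  ]
}}

```text
time: 17.87
eef_pos: [0.5098, -0.2558, 0.1078]
eef_rot: [2.618, 1.736, 0.0]
wrist_force: [-2.1, 6.4, 4.3]
finger_gap: 0.0566
finger_force: 67.5
```

```bash
python3 s.py; python3 held.py .5096 -.2570 .150
```

```text
17.87 tcp [ 0.5098 -0.2558  0.1078] yangle -0.3999 z [ 0. -0. -1.] F [-2.06  6.41  4.26] M [1.369 0.425 0.11 ] gap 0.0566 67.4621307849884 q [-0.58  0.16  0.05  1.45  0.    1.39] tau [ -2.76 -36.29  32.15  -2.1   -1.29   0.09]
side front 275 [ 0.5145 -0.2401  0.0888] [ 0.3586  0.9334 -0.0119] yaw -1.9376 d 0.0176 t range [-0.0336 -0.033   0.0278  0.0287] zmin 0.0453
side top z 139 [0.1463 0.1496 0.1528]
   top d,t min/max [-0.0188 -0.035 ] [0.0198 0.0315] [ 0.7 -1.8] [66.1 38.3] 89.23091888427734
top front 118 [ 0.5172 -0.2394  0.0871] [ 0.3428  0.9393 -0.0122] yaw -1.9207 d 0.0191 t range [-0.0322 -0.0318  0.0291  0.0293] zmin 0.0452
top top z 87 [0.1454 0.1482 0.1508]
   top d,t min/max [ 0.0099 -0.0299] [0.0199 0.0099] [ 14.9 -10.1] [ 9.6 39.9] 0.9478896260261536
```

Home: the upward reaction jumped after 16.4 mm. I'll relax the press and release.

>>> {"fn": "drive_tool", "kwargs": {
  "motion": [
    [1, [0.2, 0.6, 1.5], [0, 0, 0]],
    [1, [0.2, 0.6, 1.5], [0, 0, 0]],
    [-0.4, [0.2, 0.6, 1.5], [0, 0, 0]],
    [-0.45, [0.2, 0.6, 1.5], [0, 0, 0]],
    [-0.5, [0.2, 0.6, 1.5], [0, 0, 0]]
  ]
}}

```text
time: 18.38
eef_pos: [0.5106, -0.2573, 0.1081]
eef_rot: [2.617, 1.733, -0.002]
wrist_force: [0.4, 0.5, -0.7]
finger_gap: 0.0641
finger_force: 0.0
```

>>> {"fn": "drive_tool", "kwargs": {
  "motion": [
    [-0.7, [0, 0, 0], [0, 0, 0]],
    [-1, [0, 0, 0], [0, 0, 0]],
    [-1, [0, 0, 0], [0, 0, 0]],
    [-1, [0, 0, 0], [0, 0, 0]],
    [-1, [0, 0, 0], [0, 0, 0]]
  ]
}}

```text
time: 18.8
eef_pos: [0.5103, -0.2558, 0.1078]
eef_rot: [2.618, 1.735, -0.0]
wrist_force: [0.4, -0.7, 0.3]
finger_gap: 0.0854
finger_force: 0.0
```

```bash
python3 s.py; python3 held.py .5096 -.2570 .150; python3 -c "
from h import *
save(dict(np.load('side.npz')),'rel.png',(300,60,500,210),4)"
```

```text
18.8 tcp [ 0.5103 -0.2558  0.1078] yangle -0.4002 z [ 0.    -0.001 -1.   ] F [ 0.37 -0.68  0.28] M [ 0.03  -0.073  0.001] gap 0.0854 0.0 q [-0.58  0.16  0.05  1.45 -0.    1.39] tau [-3.000e-02 -3.841e+01  3.212e+01 -1.000e-02 -0.000e+00  0.000e+00]
side front 282 [ 0.5119 -0.2393  0.088 ] [ 0.3323  0.9431 -0.0131] yaw -1.9096 d 0.0173 t range [-0.0358 -0.0341  0.0266  0.0284] zmin 0.0455
side top z 154 [0.1469 0.1494 0.1525]
   top d,t min/max [-0.0201 -0.0336] [0.0197 0.033 ] [-0.3 -0.3] [66.  39.5] 88.9966812133789
top front 114 [ 0.5152 -0.2388  0.0875] [ 0.3262  0.9452 -0.0152] yaw -1.9032 d 0.019 t range [-0.0332 -0.0331  0.0271  0.0281] zmin 0.046
top top z 94 [0.1456 0.1485 0.151 ]
   top d,t min/max [ 0.0084 -0.0302] [0.0204 0.01  ] [ 14.4 -10.2] [11.4 39.9] 2.293440818786621
```

View pics/rel.png

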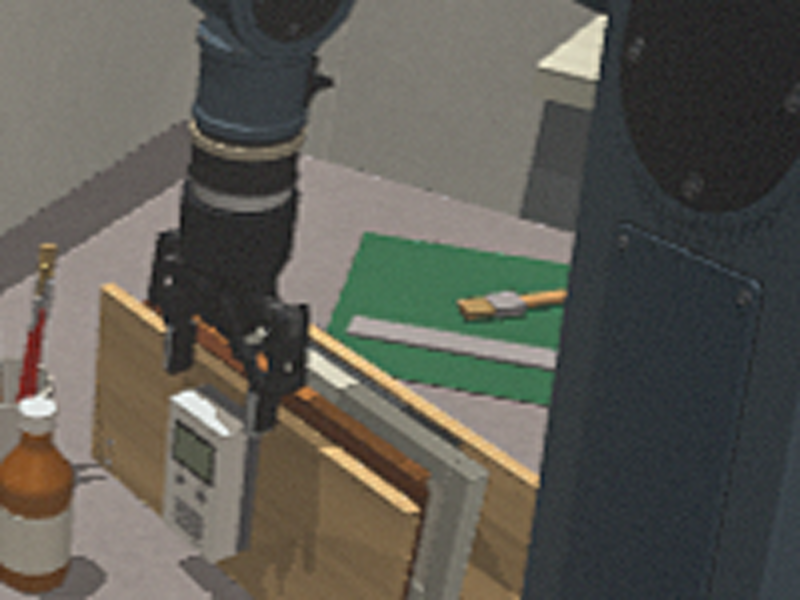

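The logger hangs on the panel at crop (205,475) with the fingers open and clear of it. Retracting upwards.

>>> {"fn": "drive_tool", "kwargs": {
  "motion": [
    [-1, [0, 0, 10], [0, 0, 0]],
    [-1, [0, 0, 30], [0, 0, 0]],
    [-1, [0, 0, 60], [0, 0, 0]],
    [-1, [0, 0, 95], [0, 0, 0]],
    [-1, [0, 0, 130], [0, 0, 0]]
  ]
}}

```text
time: 19.32
eef_pos: [0.5097, -0.2552, 0.2391]
eef_rot: [-2.618, -1.735, 0.001]
wrist_force: [0.8, 0.4, 0.1]
finger_gap: 0.0855
finger_force: 0.0
```

>>> {"fn": "drive_tool", "kwargs": {
  "motion": [
    [-1, [-40, 30, 0], [0, 0, 0]],
    [-1, [-70, 60, 0], [0, 0, 0]],
    [-1, [-100, 90, 0], [0, 0, 0]],
    [-1, [-130, 120, 0], [0, 0, 0]],
    [-1, [-130, 120, 0], [0, 0, 0]]
  ]
}}

```text
time: 19.73
eef_pos: [0.3764, -0.1319, 0.2389]
eef_rot: [-2.616, -1.737, 0.0]
wrist_force: [0.6, 0.4, 0.2]
finger_gap: 0.0857
finger_force: 0.0
```

>>> {"fn": "drive_tool", "kwargs": {
  "motion": [
    [-1, [0, 0, 0], [0, 0, 0]],
    [-1, [0, 0, 0], [0, 0, 0]],
    [-1, [0, 0, 0], [0, 0, 0]],
    [-1, [0, 0, 0], [0, 0, 0]],
    [-1, [0, 0, 0], [0, 0, 0]]
  ]
}}

```text
time: 20.15
eef_pos: [0.3809, -0.1363, 0.2373]
eef_rot: [-2.619, -1.735, 0.001]
wrist_force: [0.7, -0.1, 0.0]
finger_gap: 0.0852
finger_force: 0.0
```

```bash
python3 s.py; python3 held.py .5096 -.2570 .150; python3 -c "
from l import *
save(dict(np.load('side.npz')),'end.png',None,1.4)
logs(False)"
```

```text
20.15 tcp [ 0.3809 -0.1363  0.2373] yangle -0.4007 z [-0.001  0.    -1.   ] F [ 0.73 -0.14  0.02] M [ 0.035  0.084 -0.017] gap 0.0852 0.0 q [-0.51 -0.25 -0.09  1.73 -0.    1.46] tau [ 7.00e-02 -2.24e+01  3.16e+01  2.00e-02  0.00e+00 -0.00e+00]
side front 293 [ 0.5122 -0.2394  0.0874] [ 0.3373  0.9413 -0.0162] yaw -1.9149 d 0.0173 t range [-0.036  -0.0341  0.0276  0.0288] zmin 0.0451
side top z 212 [0.147  0.1494 0.1521]
   top d,t min/max [-0.0193 -0.0343] [0.0199 0.035 ] [0.6 0.1] [69.3 38.9] 89.28546905517578
top top z 299 [0.1453 0.1477 0.1504]
   top d,t min/max [-0.0162 -0.0122] [0.0198 0.0348] [ 2.  11.7] [36.  47.1] 1.360823392868042
side 0 0 mean [nan nan nan] fit [ nan  nan -1.9] nan rect [0. 0.] [0. 0.] 0.0
side 1 381 mean [0.4864 0.2323 0.1208] fit [ 0.4879  0.2315 -1.6148] 0.3099 rect [487.9 231.6] [37.1 61.7] 86.7
side 2 335 mean [0.4667 0.1524 0.121 ] fit [ 0.4678  0.1513 -1.5752] 0.2344 rect [467.9 151.1] [62.5 35.6] 0.0
top 0 0 mean [nan nan nan] fit [ nan  nan -1.9] nan rect [0. 0.] [0. 0.] 0.0
top 1 474 mean [0.4888 0.2317 0.1197] fit [ 0.4889  0.2317 -1.6096] 0.028
[... 210 characters left out ...]
ize(cost,[*q.mean(0),y0],method='Nelder-Mead',options=dict(initial_simplex=np.array([[*q.mean(0),y0],[q[:,0].mean()+.01,q[:,1].mean(),y0],[q[:,0].mean(),q[:,1].mean()+.01,y0],[*q.mean(0),y0+.15]]),xatol=1e-5,fatol=1e-7,maxiter=2000)) for y0 in (-1.9,-1.7,-1.5,-1.3)),key=lambda r:r.fun)
  ret = um.true_divide(
  ret = ret.dtype.type(ret / rcount)
l.py:16: RuntimeWarning: invalid value encountered in scalar divide
  return np.sum(np.maximum(abs(u)-.017,0)**2*1e6+np.maximum(abs(v)-.030,0)**2*1e6)/len(q)*10+1e-6
l.py:18: RuntimeWarning: Mean of empty slice.
  print(n,i,len(q),'mean',p.mean(0).round(4),'fit',best.x.round(4),round(best.fun,4),'rect',np.round(r[0],1),np.round(r[1],1),round(r[2],1))
```

View pics/end.png

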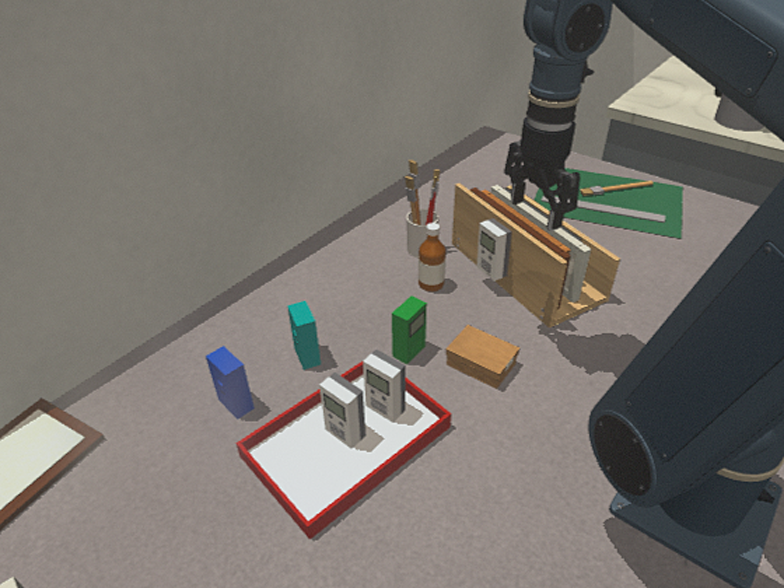

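The final picture shows the logger hanging on the panel at (492,248). The other two stand in the tray at (342,412) and (384,387), the bystanders haven't moved, and the arm is clear.

```bash
python3 -c "
from plant import job
print(job.sign_off())"
```

```text
the job is handed in; nothing more can be done
None
```

I hung the logger with the batteries on the screw; it pulled about 3.6 N when lifted, against about 1.5 N for each of the other two. Those two stand in the tray, the jar, bottle and card box look unmoved, and I handed the job in at about 20 s; the hand-in gave no pass or fail.

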